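# Run along the pill organiser and press its lids shut

### The job

The week's pill organiser has just been filled and its seven lids stand ajar. Run your fingertips lightly along the row, from the hinge side of the first lid towards the last, and press every lid fully shut on the way. Nothing is to be gripped or lifted: keep the touch gentle, leave the organiser standing where it is, do not disturb the things around it, and take your hand away at the end.

Things in the scene. Friction and masses are not known exactly. Their poses are not given: they have to be found in the camera images.
- organiser: Weekly pill organiser: loose low oblong plastic box on non-slip feet, about 0.43 kg filled, 50 x 233 mm, 34 mm high with lids shut. Origin: centre of its underside; z up, x across the row, y along its row of seven compartments (pitch 33 mm). The robot sees y to its left, the row turned from -0.3 to 0.75 rad about z. Shut lids lie level and flush in one row.
- row_start (a point): Point on the row's centre line above the hinge line of lid 1 (-y end of the row), at the height of the shut lids' top faces, 34 mm above the worktop. Axes as the organiser's.
- row_end (a point): Same at the +y end of the row, 231 mm from row_start; the free edge of lid 7 lies 1 mm short of it.
- lid_1 (a joint): Angle of lid 1 of 7 (49 mm across the row x 32 mm along it, 2.5 mm thick). Hinge line across the row along its -y edge, 0 mm from row_start; ajar (positive), it slopes up towards +y like a ramp, free edge on the +y side with a thumb tab at -x. 0 = shut flush, where it stops dead. Stays where left (friction, about 0.2 N at the free edge).
- lid_2 (a joint): Angle of lid 2 of 7 (49 mm across the row x 32 mm along it, 2.5 mm thick). Hinge line across the row along its -y edge, 33 mm from row_start; ajar (positive), it slopes up towards +y like a ramp, free edge on the +y side with a thumb tab at -x. 0 = shut flush, where it stops dead. Stays where left (friction, about 0.2 N at the free edge).
- lid_3 (a joint): Angle of lid 3 of 7 (49 mm across the row x 32 mm along it, 2.5 mm thick). Hinge line across the row along its -y edge, 66 mm from row_start; ajar (positive), it slopes up towards +y like a ramp, free edge on the +y side with a thumb tab at -x. 0 = shut flush, where it stops dead. Stays where left (friction, about 0.2 N at the free edge).
- lid_4 (a joint): Angle of lid 4 of 7 (49 mm across the row x 32 mm along it, 2.5 mm thick). Hinge line across the row along its -y edge, 99 mm from row_start; ajar (positive), it slopes up towards +y like a ramp, free edge on the +y side with a thumb tab at -x. 0 = shut flush, where it stops dead. Stays where left (friction, about 0.2 N at the free edge).
- lid_5 (a joint): Angle of lid 5 of 7 (49 mm across the row x 32 mm along it, 2.5 mm thick). Hinge line across the row along its -y edge, 132 mm from row_start; ajar (positive), it slopes up towards +y like a ramp, free edge on the +y side with a thumb tab at -x. 0 = shut flush, where it stops dead. Stays where left (friction, about 0.2 N at the free edge).
- lid_6 (a joint): Angle of lid 6 of 7 (49 mm across the row x 32 mm along it, 2.5 mm thick). Hinge line across the row along its -y edge, 165 mm from row_start; ajar (positive), it slopes up towards +y like a ramp, free edge on the +y side with a thumb tab at -x. 0 = shut flush, where it stops dead. Stays where left (friction, about 0.2 N at the free edge).
- lid_7 (a joint): Angle of lid 7 of 7 (49 mm across the row x 32 mm along it, 2.5 mm thick). Hinge line across the row along its -y edge, 198 mm from row_start; ajar (positive), it slopes up towards +y like a ramp, free edge on the +y side with a thumb tab at -x. 0 = shut flush, where it stops dead. Stays where left (friction, about 0.2 N at the free edge).
- tablets: Bystander, in front of the organiser, to be left alone: flat blister strip of tablets, 42 x 95 x 5 mm. Loose. Origin: centre of its underside.
- pot: Bystander, behind the organiser, to be left alone: low round pot, 90 mm across, 32 mm high. Loose. Origin: centre of its underside.
- jar: Bystander, behind the organiser, to be left alone: small round jar, 42 mm across, 96 mm high. Loose. Origin: centre of its underside.
- pen: Bystander, in front of the organiser, to be left alone: pen, 145 mm long, 10 mm thick. Loose. Origin: centre of its underside.
- mug: Bystander, to the left, to be left alone: mug, 88 mm across without its handle, 95 mm high. Loose. Origin: centre of its underside.
- teaspoon: Bystander, next to the mug, to be left alone: teaspoon, 135 mm long. Loose. Origin: centre of its underside.

How it is judged:
By the outcome, as a careful person would: the job done as asked, in the order asked, and still so for the second after the job is handed in, with the robot touching nothing.
It also fails if it takes over 58 s, if anything falls off the work surface, if the arm or the gripper's body presses on something with over 40 N, if the wrist force passes 120 N, or if a joint passes its speed limit or range.

### The arm

A 6-joint arm with a two-finger parallel gripper is mounted at the origin on a cart in front of the work surface, level with it; the furniture and walls round the work are solid. World frame = base frame: x ahead of the robot, y to its left, z up, the work surface at z = 0. Lengths are in m, angles in degrees, forces in N, time in s.
With the tool pointing down it reaches from about 0.325 to 0.9 m from the base axis. Payload 3.5 kg.
Tool frame: the origin (TCP) lies midway between the tips of the shut fingers; the grasp point (between the pads) lies 19 mm behind it; z points along the fingers, y is the direction in which the jaws open and shut (so a half turn about z gives the same grasp; the last joint's range is limited). The gripper opens to 85 mm and grips with 20 to 120 N. Pads are 22 mm wide; open, the fingers measure 114 mm over their backs; the gripper's body (76 mm by 85 mm) begins 54 mm behind the grasp point. The pads swing forward as they close: fully open they stand 13 mm farther back than shut.
Start: joints at [61.513, 15.837, -1.513, 72.651, 0, 84.076], TCP at [0.24, 0.577, 0.231] pointing down, gripper open.
Joint ranges: [-178.77, 178.77], [-48.84, 107.48], [-61.69, 71.31], [-111.58, 123.2], [-90, 87.43], [-180, 180]. Speed limits (degrees/s): [147.25, 147.25, 180, 180, 180, 180].

### API

Orientations are given as [roll, pitch, yaw] about the fixed x, y, z axes, in that order (R = Rz(yaw) Ry(pitch) Rx(roll)).
In Python, from workcell import ctrl gives the robot as it stands.
- The arm moves only by the shell command python3 -m handwheel 'ROWS' [OPENING] [FORCE]. ROWS is JSON, one flat list of numbers, 6 for each row, row after row: the shift along the tool's x, y, z in m, then the turn, a rotation vector about the tool's x, y, z in degrees. In form: [tx, ty, tz, wx, wy, wz, tx, ty, tz, wx, wy, wz, ...]. A call has 1 to 20 rows; each row is the pose to reach, as a shift and turn from the pose measured when the call began, along the tool's axes at that moment; what a row does not reach only later rows make up. A row lasts 1/8 s, in which the tool goes at most 62.5 mm and 10.7 degrees, less where a joint would pass 70% of its speed; a pose out of reach is approached as far as the arm can. A call with a gripper value outside its range is refused whole. OPENING is the opening, from 0 (shut) to 1 (fully open), set as the call begins (- or left out, the last holds). The fingers move at their own pace and stop on an object; FORCE is the grip in N (left out, the last holds). Time passes only in rows, so rows that repeat a pose let the fingers close. It gives the time, the measured TCP pose, the force and the opening at its end, in the units of the state.
- ctrl.observe(): the state, without advancing time (a new reading comes with each control period).
- ctrl.grab_frame(name): name is "scene" or "top" or "wrist"; returns a dict with "image" (480x640x3 uint8, red, green, blue), "fx", "fy", "cx", "cy" (pixels), "R" (3x3) and "t" (3): a world point X has camera coordinates R X + t; the wrist camera has in their place "hand_eye" (4x4, takes a point from camera to tool coordinates, whose origin is the TCP and whose axes are the flange's). Camera axes: x right, y down, z forward; pixel columns grow to the right and rows downward; lengths in m; the calibration is good to about 2 mm. A picture is of the moment at which its call begins: read the wrist's pose just before it. There is no depth.
- ctrl.finish_job(): hands the job in, once; it reports no verdict.
The state is a dict: "time": time; "joint_pos": joint angles; "dq": joint speeds; "effort": joint torques, N m; "position": TCP position; "eef_rot": TCP orientation; "wrist_force": force on the tool from outside, world axes, zero at the start; "torque": the same for the moment, N m; "gripper_width": opening from 0.0 (shut) to 1.0 (fully open).
Only numpy, scipy, OpenCV 4.12 (cv2) and the standard library are available. Lean on these libraries where they do the work, as an engineer would, in place of code of your own. Each camera call takes 0.05 s, during which the arm holds its last target.

## Working session

There is one attempt and no reset: what is moved stays moved. The work goes in short steps, Python scripts to look and compute and a shell command to move; the robot and the scene stay as the last step left them, time stands still between calls to the robot, and variables do not carry over. Pictures are saved under pics/ and viewed, and the job is handed in when it is done.

```bash
mkdir -p pics; ls; python3 - <<'E'
from workcell import ctrl
import cv2
s=ctrl.observe();print(s)
for n in("scene","top","wrist"):
    f=ctrl.grab_frame(n);cv2.imwrite(f"pics/{n}0.png",f["image"][:,:,::-1]);print(n,{k:v for k,v in f.items() if k!="image"})
E
```

```text
pics
{'time': 0.0, 'joint_pos': array([ 6.15125457e+01,  1.58801700e+01, -1.59853336e+00,  7.26514338e+01,
        1.80035513e-04,  8.40752862e+01]), 'dq': array([ 0.03051403, -0.04958256, -0.04305446,  0.02201471, -0.03064318,
       -0.01175622]), 'effort': array([-3.58797706e-04, -4.45510769e+01,  2.95198685e+01,  1.63900625e-02,
        1.78017592e-05, -8.43136547e-06]), 'position': array([0.23944264, 0.57646044, 0.23013332]), 'eef_rot': array([-1.79870577e+02, -1.36120287e-02,  1.57437244e+02]), 'wrist_force': array([ 0.71595683,  0.04075955, -0.62644625]), 'torque': array([ 0.0107279 , -0.0046567 , -0.01787146]), 'gripper_width': 1.0028369620793005}
scene {'fx': 583.597092528143, 'fy': 583.597092528143, 'cx': 328.4804856417295, 'cy': 242.09253547206131, 'R': array([[-0.61579463, -0.78790456, -0.00183725],
       [-0.40602169,  0.31932692, -0.85625738],
       [ 0.67523578, -0.52653273, -0.51654615]]), 't': array([0.36698981, 0.26191172, 0.81063422])}
top {'fx': 500.570186762926, 'fy': 500.570186762926, 'cx': 317.1025495683543, 'cy': 242.61510760079594, 'R': array([[-0.00220792, -0.99995324, -0.00941493],
       [-0.98194709,  0.00394875, -0.18911455],
       [ 0.18914289,  0.00882742, -0.9819099 ]]), 't': array([0.06217557, 0.5385648 , 0.92397366])}
wrist {'fx': 345.1366641195809, 'fy': 345.1366641195809, 'cx': 316.15408565958757, 'cy': 244.06879469781813, 'hand_eye': array([[ 1.54586438e-04, -9.46971356e-01, -3.21317954e-01,
         8.31835871e-02],
       [ 9.99999903e-01,  1.42349683e-05,  4.39148558e-04,
         5.07524619e-04],
       [-4.11287154e-04, -3.21317991e-01,  9.46971267e-01,
        -1.42967889e-01],
       [ 0.00000000e+00,  0.00000000e+00,  0.00000000e+00,
         1.00000000e+00]])}
```

View pics/scene0.png

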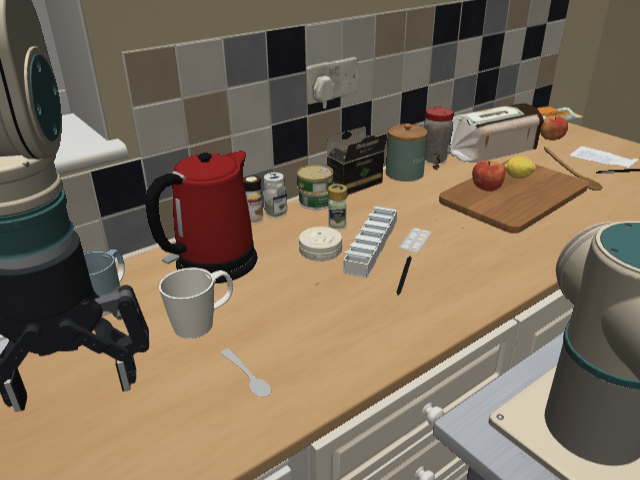

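View pics/top0.png

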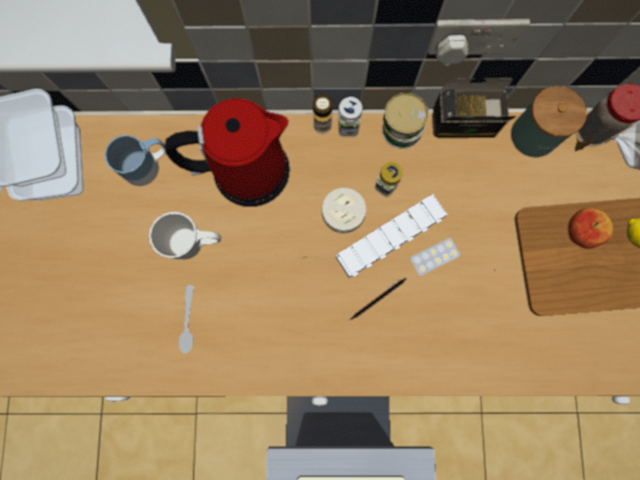

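View pics/wrist0.png

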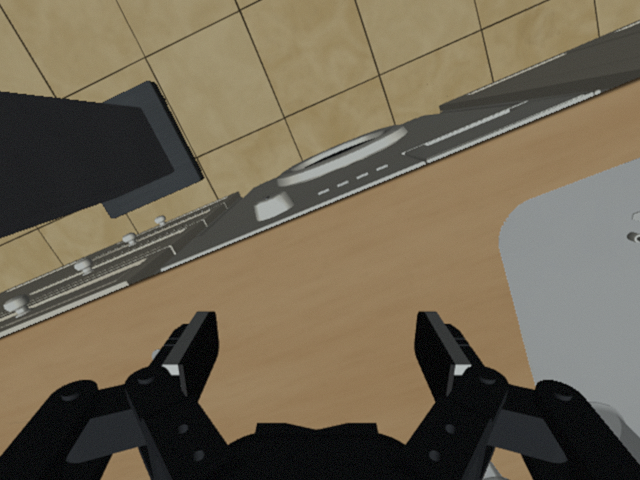

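The top view shows the organiser from about (345,265) at the left, +y end to (437,205) at the -y end. The pot is at (344,209), the jar at (390,177), the blister strip at (436,257) and the pen at (378,298). I'll zoom in to get the corners.

```bash
python3 - <<'E'
import cv2
a=cv2.imread("pics/top0.png")[150:320,320:470];cv2.imwrite("pics/topz.png",cv2.resize(a,(525,595),interpolation=cv2.INTER_CUBIC))
a=cv2.imread("pics/scene0.png")[160:310,290:440];cv2.imwrite("pics/scz.png",cv2.resize(a,(600,600),interpolation=cv2.INTER_CUBIC))
E
```

```text
(no output)
```

View pics/topz.png

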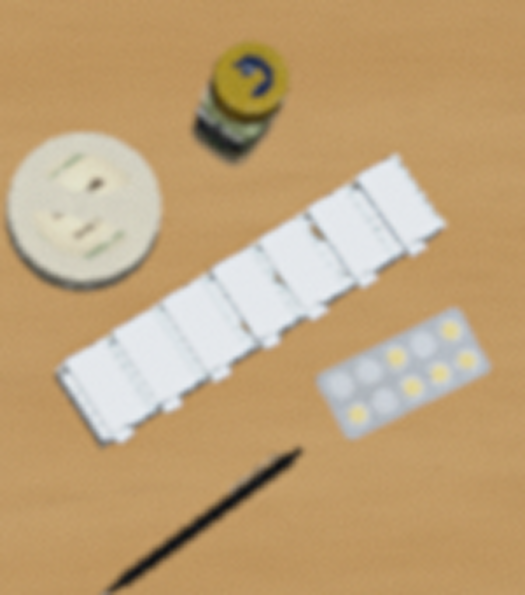

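View pics/scz.png

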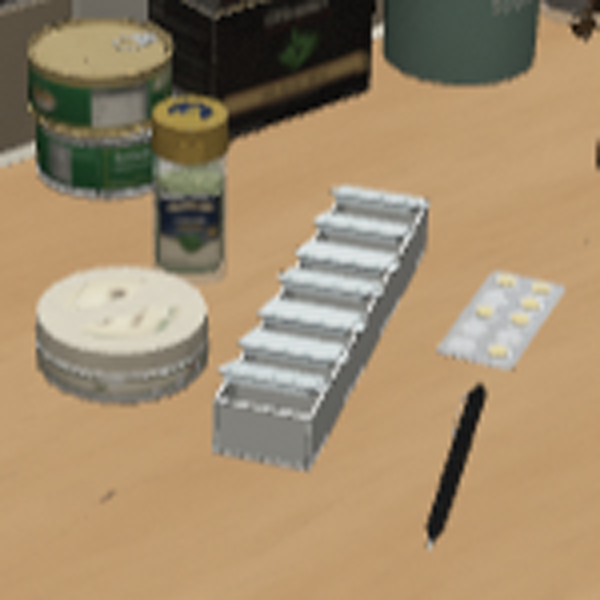

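```bash
cat > h.py <<'E'
import numpy as np
def ray(f,u,v,z):
    d=f["R"].T@np.array([(u-f["cx"])/f["fx"],(v-f["cy"])/f["fy"],1]);c=-f["R"].T@f["t"]
    return c+d*(z-c[2])/d[2]
E
python3 - <<'E'
from workcell import ctrl
from h import *
f=ctrl.grab_frame("top")
P=[ray(f,320+u/3.5,150+v/3.5,z) for u,v,z in [(398,155,.033),(445,223,.033),(58,373,.031),(105,443,.031)]]
for p in P: print(p)
a=(P[0]+P[1])/2;b=(P[2]+P[3])/2;print(a,b,np.linalg.norm(b-a))
d=b-a;print(np.degrees(np.arctan2(-d[0],d[1])), np.linalg.norm(P[0]-P[1]))
for n,u,v,z in [("pot",85,205,.032),("jar",250,80,.096),("pen",300,452,.005),("strip",320,378,.005)]: print(n,ray(f,320+u/3.5,150+v/3.5,z))
g=ctrl.grab_frame("scene")
for u,v,z in [(217,402,.031),(308,415,.031),(215,455,0),(307,468,0)]: print(ray(g,290+u/4,160+v/4,z))
E
```

```text
[ 0.64083471 -0.17513309  0.033     ]
[ 0.60029996 -0.20012364  0.033     ]
[0.5144463  0.02220419 0.031     ]
[ 0.4745547  -0.00378404  0.031     ]
[ 0.62056733 -0.18762836  0.033     ] [0.4945005  0.00921007 0.031     ] 0.23375674703646235
32.637871881798006 0.04761925314591305
pot [0.61216774 0.00576289 0.032     ]
jar [ 0.66515147 -0.08197132  0.096     ]
pen [ 0.47217266 -0.11723997  0.005     ]
strip [ 0.51519854 -0.1303466   0.005     ]
[0.51280024 0.02627088 0.031     ]
[ 0.47703493 -0.00070511  0.031     ]
[0.5132925  0.02664777 0.        ]
[ 0.47701347 -0.0013693   0.        ]
```

```bash
cat >> h.py <<'E'
from scipy.spatial.transform import Rotation as Ro
A=np.array([.6206,-.1876]);TH=32.6
def tgt(s,x,z,tilt,A=None,TH=None):
    import h
    A=h.A if A is None else A; TH=h.TH if TH is None else TH
    t=np.radians(TH);d=np.array([-np.sin(t),np.cos(t)]);n=np.array([np.cos(t),np.sin(t)])
    p=np.r_[A+d*s+n*x,z]
    R=Ro.from_euler('xyz',[180,0,90+TH],degrees=True)*Ro.from_rotvec([0,tilt,0],degrees=True)
    return p,R
def rel(s0,p,R):
    R0=Ro.from_euler('xyz',s0["eef_rot"],degrees=True)
    return np.round(R0.inv().apply(p-s0["position"]),4),np.round((R0.inv()*R).as_rotvec(degrees=True),2)
E
python3 - <<'E'
from workcell import ctrl
from h import *
s=ctrl.observe();print(rel(s,*tgt(.03,0,.17,0)))
E
```

```text
(array([-0.6205, -0.5425,  0.0613]), array([-6.000e-02,  1.000e-02,  3.484e+01]))
```

```bash
python3 -m handwheel '[-0.02,-0.017,0,0,0,1, -0.055,-0.048,0,0,0,3, -0.095,-0.083,0,0,0,5, -0.135,-0.118,0,0,0,8, -0.175,-0.153,0,0,0,10, -0.215,-0.188,0,0,0,12, -0.255,-0.223,0,0,0,14, -0.295,-0.258,0,0,0,17, -0.335,-0.293,0,0,0,19, -0.375,-0.328,0,0,0,21, -0.415,-0.363,0,0,0,23, -0.455,-0.398,0,0,0,26, -0.495,-0.433,0,0,0,28, -0.535,-0.468,0.01,0,0,30, -0.57,-0.498,0.025,0,0,32, -0.6,-0.525,0.04,0,0,34, -0.617,-0.54,0.055,0,0,34.8, -0.6205,-0.5425,0.061,0,0,34.8, -0.6205,-0.5425,0.061,0,0,34.8, -0.6205,-0.5425,0.061,0,0,34.8]' 0 20; python3 - <<'E'
from workcell import ctrl
import cv2,pickle
from h import *
s=ctrl.observe();f=ctrl.grab_frame("wrist");pickle.dump((s,f),open("w1.pkl","wb"))
print(s["position"],s["eef_rot"],s["wrist_force"],s["time"],s["gripper_width"])
cv2.imwrite("pics/w1.png",cv2.resize(f["image"][:,:,::-1],(800,600),interpolation=cv2.INTER_CUBIC))
E
```

```text
time: 2.75
position: [0.6043, -0.161, 0.1709]
eef_rot: [-180.0, 0.0, 122.7]
wrist_force: [-0.0, 0.6, 0.2]
gripper_width: 0.002
[ 0.60431451 -0.16101451  0.17093169] [-1.79970583e+02  3.53217614e-02  1.22730295e+02] [-0.01580483  0.57939838  0.17303702] 2.75 0.0020009011121135296
```

View pics/w1.png

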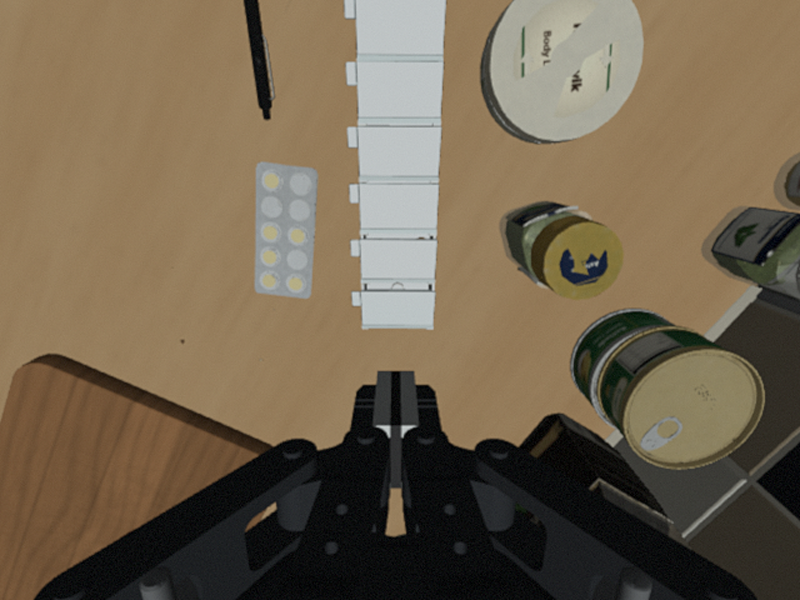

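```bash
python3 - <<'E'
import pickle,cv2
from h import *
s,f=pickle.load(open("w1.pkl","rb"))
H=f["hand_eye"];R0=Ro.from_euler('xyz',s["eef_rot"],degrees=True).as_matrix()
Rc=R0@H[:3,:3];c=R0@H[:3,3]+s["position"]
def w(u,v,z):
    d=Rc@np.array([(u/1.25-f["cx"])/f["fx"],(v/1.25-f["cy"])/f["fy"],1]);return c+d*(z-c[2])/d[2]
a,b=w(361,328,.034),w(434,329,.034);m=(a+b)/2;print(a,b,np.linalg.norm(a-b),m)
for l,r,y in[(359,441,122),(358,443,58)]:
  for z in(.034,.042):
    q=(w(l,y,z)+w(r,y,z))/2;d=q-m;print(q,np.linalg.norm(d),np.degrees(np.arctan2(-d[0],d[1])),np.linalg.norm(w(l,y,z)-w(r,y,z)))
im=f["image"][:,:,::-1][0:275,255:375];cv2.imwrite("pics/w1z.png",cv2.resize(im,(261,598),interpolation=cv2.INTER_CUBIC))
cv2.imwrite("pics/w1y.png",cv2.resize(f["image"][150:350,255:375,::-1],(360,600),interpolation=cv2.INTER_CUBIC))
E
```

```text
[ 0.59982613 -0.19774141  0.034     ] [ 0.64308991 -0.17082249  0.034     ] 0.050954713518154955 [ 0.62145802 -0.18428195  0.034     ]
[ 0.55057079 -0.07170387  0.034     ] 0.13303692892119856 32.19746078890228 0.04909828935773696
[ 0.55082075 -0.07224787  0.042     ] 0.13268480543775724 32.231354348216385 0.04769471778823515
[ 0.53238686 -0.04311633  0.034     ] 0.16691735484959158 32.250665468427016 0.0487480507010867
[ 0.53315664 -0.04447757  0.042     ] 0.1655487746986679 32.27678020469384 0.04735449139530018
```

View pics/w1y.png

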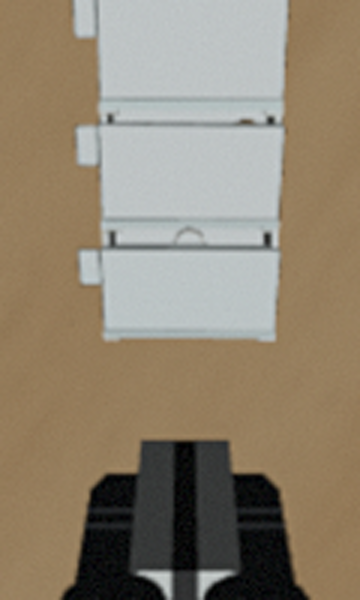

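The wrist view shows lid 1's hinge edge at (361–434, 328). The row runs straight up the image, and the hinge at row 122 is 133 mm from the first one, as expected. The refined row angle is 32.3°. Next I'll go to just above lid 1, tilted 10° so the leading edge of the fingertips rides up the ramps.

```bash
sed -i 's/^A=.*/A=np.array([.6213,-.1850]);TH=32.3/' h.py; python3 - <<'E'
from workcell import ctrl
from h import *
s=ctrl.observe();print(rel(s,*tgt(-.002,0,.06,10)))
E
```

```text
(array([-0.031 ,  0.0013,  0.1112]), array([-0.05, 10.07,  0.42]))
```

```bash
python3 -m handwheel '[-0.01,0,0.02,0,2,0.1, -0.02,0.001,0.05,0,5,0.3, -0.03,0.001,0.08,0,8,0.4, -0.031,0.001,0.1,0,10,0.4, -0.031,0.001,0.111,0,10,0.4, -0.031,0.001,0.111,0,10,0.4, -0.031,0.001,0.111,0,10,0.4]'; python3 - <<'E'
from workcell import ctrl
import cv2
from h import *
for i in range(3):
    s=ctrl.observe();f=ctrl.grab_frame("wrist");print(s["position"],s["wrist_force"],s["eef_rot"])
cv2.imwrite("pics/w2.png",f["image"][:,:,::-1])
for sx,z in [(.0,.050),(.006,.043),(.012,.038),(.012,.036),(.012,.035)]: print(sx,z,rel(s,*tgt(sx,0,z,10)))
E
```

```text
time: 3.68
position: [0.6227, -0.1864, 0.0616]
eef_rot: [180.0, -9.8, 122.4]
wrist_force: [-0.3, 0.3, 0.4]
gripper_width: -0.003
[ 0.62268938 -0.18643081  0.06162057] [-0.2683947   0.28954752  0.41929241] [179.9840637   -9.83264925 122.37747633]
[ 0.62281626 -0.18659743  0.06174658] [-1.19553304 -0.05375191  0.21759434] [179.97557843  -9.81532632 122.37306751]
[ 0.62281411 -0.18672129  0.06170111] [-0.43517433  0.27838014  0.42480465] [179.97504495  -9.81559732 122.36380575]
0.0 0.05 (array([ 0.0002, -0.0004,  0.0119]), array([0.01, 0.18, 0.06]))
0.006 0.043 (array([ 0.005 , -0.0004,  0.0198]), array([0.01, 0.18, 0.06]))
0.012 0.038 (array([ 0.01  , -0.0004,  0.0258]), array([0.01, 0.18, 0.06]))
0.012 0.036 (array([ 0.0097, -0.0004,  0.0278]), array([0.01, 0.18, 0.06]))
0.012 0.035 (array([ 0.0095, -0.0004,  0.0287]), array([0.01, 0.18, 0.06]))
```

View pics/w2.png

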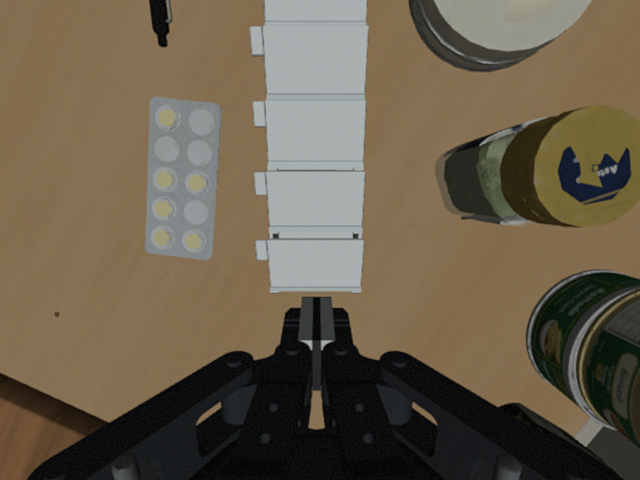

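```bash
python3 -m handwheel '[0,-0.0003,0.006,0,0,0, 0,-0.0004,0.012,0,0,0, 0.003,-0.0004,0.016,0,0,0, 0.005,-0.0004,0.0198,0,0.2,0, 0.008,-0.0004,0.023,0,0.2,0, 0.01,-0.0004,0.0255,0,0.2,0, 0.01,-0.0004,0.0258,0,0.2,0]';python3 -m handwheel '[0,0,0.0005,0,0,0, 0,0,0.001,0,0,0, 0,0,0.001,0,0,0]'; python3 - <<'E'
from workcell import ctrl
import cv2
from h import *
for i in range(3):
    s=ctrl.observe();f=ctrl.grab_frame("wrist");print(s["position"],s["wrist_force"],s["eef_rot"])
cv2.imwrite("pics/w3.png",f["image"][:,:,::-1])
print(rel(s,*tgt(.012,0,.036,10)))
E
```

```text
time: 4.7
position: [0.6146, -0.1747, 0.0377]
eef_rot: [180.0, -10.0, 122.4]
wrist_force: [-0.3, 0.4, 0.3]
gripper_width: 0.002
time: 5.08
position: [0.6146, -0.1746, 0.0368]
eef_rot: [180.0, -10.0, 122.4]
wrist_force: [0.1, -1.0, 0.7]
gripper_width: -0.003
[ 0.61463201 -0.17459342  0.03680352] [ 0.07255683 -0.95934421  0.71299676] [179.9797385  -10.03431972 122.36720945]
[ 0.61462376 -0.17460022  0.03680435] [ 0.33950976 -0.10136148 -0.48035141] [179.98213679 -10.0323011  122.36672664]
[ 0.61459734 -0.17458746  0.03677466] [ 0.89330805 -0.40887117 -0.21850066] [179.98392377 -10.03566545 122.36413496]
(array([-0.0005,  0.0001,  0.0007]), array([ 0.  , -0.04,  0.06]))
```

View pics/w3.png

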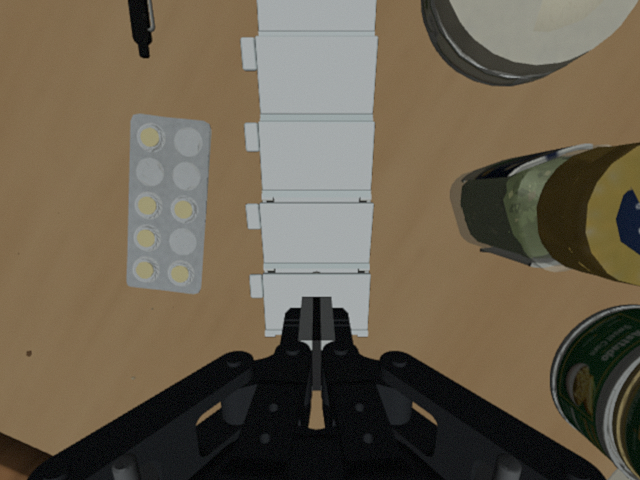

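```bash
python3 -m handwheel '[0,0,0.0004,0,0,0, 0,0,0.0006,0,0,0]' | grep -E 'pos|force';python3 -m handwheel '[0,0,0.0003,0,0,0, 0,0,0.0005,0,0,0]'| grep -E 'pos|force';python3 - <<'E'
from workcell import ctrl
from h import *
F=[]
for i in range(4):
    s=ctrl.observe();ctrl.grab_frame("top");F.append(s["wrist_force"])
print(np.mean(F,0),s["position"],s["effort"],s["time"])
E
```

```text
position: [0.6145, -0.1745, 0.0362]
wrist_force: [-0.3, -0.1, 0.1]
position: [0.6145, -0.1743, 0.0358]
wrist_force: [-0.5, -0.5, 1.5]
[-0.07542953  0.64367215  1.23942759] [ 0.61441043 -0.17428678  0.03577107] [-2.86401417e-01 -5.20443428e+01  2.43612188e+01  6.61456715e-01
  1.34592829e-01 -6.36523964e-04] 5.875
```

```bash
python3 -m handwheel '[0,0,0.0003,0,0,0, 0,0,0.0004,0,0,0]'| grep -E 'pos|force';python3 - <<'E'
from workcell import ctrl
from h import *
F=[]
for i in range(5):
    s=ctrl.observe();f=ctrl.grab_frame("scene");F.append(s["wrist_force"])
print(np.mean(F,0),s["position"],s["eef_rot"],s["time"])
import cv2
cv2.imwrite("pics/s4.png",cv2.resize(f["image"][140:310,280:450,::-1],(600,600),interpolation=cv2.INTER_CUBIC))
print(rel(s,*tgt(.052,0,s["position"][2],10)))
E
```

```text
position: [0.6144, -0.1741, 0.0355]
wrist_force: [-0.2, 0.3, 2.8]
[-0.62222267  0.8301232   2.45096931] [ 0.61435115 -0.17415644  0.03543902] [179.97793055 -10.06263551 122.36661147] 6.375
(array([0.0385, 0.0001, 0.0068]), array([ 0.01, -0.06,  0.07]))
```

View pics/s4.png

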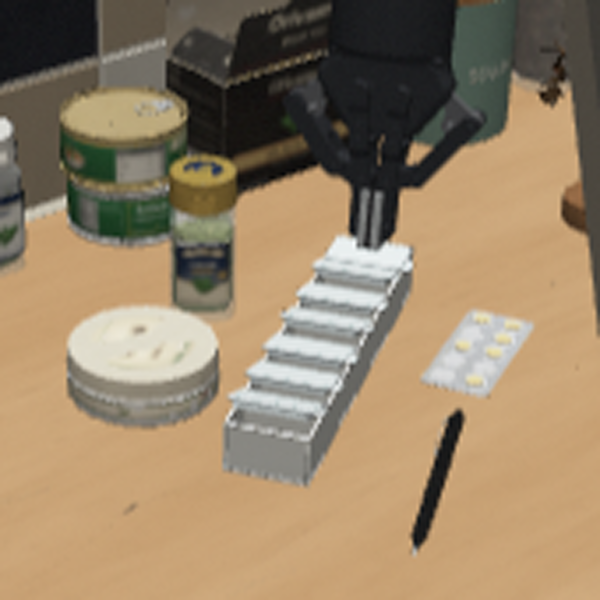

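Contact on lid 1 is about 2.5 N, and the scene view shows it lying shut under the tips. Now I'll slide along the row, checking the force after each call.

```bash
cat > chk.py <<'E'
from workcell import ctrl
from h import *
import sys
s=ctrl.observe();t=np.radians(TH);d=np.array([-np.sin(t),np.cos(t)]);n=np.array([np.cos(t),np.sin(t)])
q=s["position"][:2]-A;F=s["wrist_force"]
print("s,x,z",q@d,q@n,s["position"][2],"F along,across,z",F[:2]@d,F[:2]@n,F[2],s["time"]);p,R=tgt(float(sys.argv[1]),0,s["position"][2],10);print(rel(s,p,R))
E
python3 -m handwheel '[0.0015,0,0.0003,0,0,0, 0.004,0,0.0008,0,0,0, 0.007,0,0.0013,0,0,0, 0.01,0,0.0019,0,0,0, 0.013,0,0.0024,0,0,0, 0.016,0,0.0029,0,0,0, 0.018,0,0.0033,0,0,0]'; python3 chk.py .06; python3 chk.py .06
```

```text
time: 7.3
position: [0.6045, -0.1585, 0.0354]
eef_rot: [180.0, -10.1, 122.4]
wrist_force: [0.2, -1.4, 1.1]
gripper_width: -0.002
s,x,z 0.03135375820211961 -9.32660685526391e-05 0.03538528973856799 F along,across,z -1.2512204289858504 -0.5815953066422793 1.0652178981309814 7.3
(array([0.0282, 0.0001, 0.005 ]), array([ 0.01, -0.05,  0.07]))
s,x,z 0.03135375820211961 -9.32660685526391e-05 0.03538528973856799 F along,across,z -1.2512204289858504 -0.5815953066422793 1.0652178981309814 7.3
(array([0.0282, 0.0001, 0.005 ]), array([ 0.01, -0.05,  0.07]))
```

```bash
python3 -m handwheel '[0.002,0,0.0005,0,0,0, 0.005,0,0.001,0,0,0, 0.008,0,0.0016,0,0,0, 0.011,0,0.0021,0,0,0, 0.014,0,0.0026,0,0,0, 0.017,0,0.0032,0,0,0, 0.02,0,0.0037,0,0,0, 0.023,0,0.0042,0,0,0, 0.026,0,0.0048,0,0,0, 0.0282,0,0.0051,0,0,0]'|grep force; python3 chk.py .1;python3 - <<'E'
from workcell import ctrl
import cv2
f=ctrl.grab_frame("scene")
cv2.imwrite("pics/s5.png",cv2.resize(f["image"][140:310,280:450,::-1],(600,600),interpolation=cv2.INTER_CUBIC))
E
```

```text
wrist_force: [1.8, -0.1, 2.5]
s,x,z 0.06023753050735039 -0.00011995306820958632 0.03528851159189912 F along,across,z -1.0038196938571649 1.4721513491961482 2.5106965439243685 8.55
(array([0.0392, 0.0002, 0.0069]), array([ 0.01, -0.06,  0.08]))
```

View pics/s5.png

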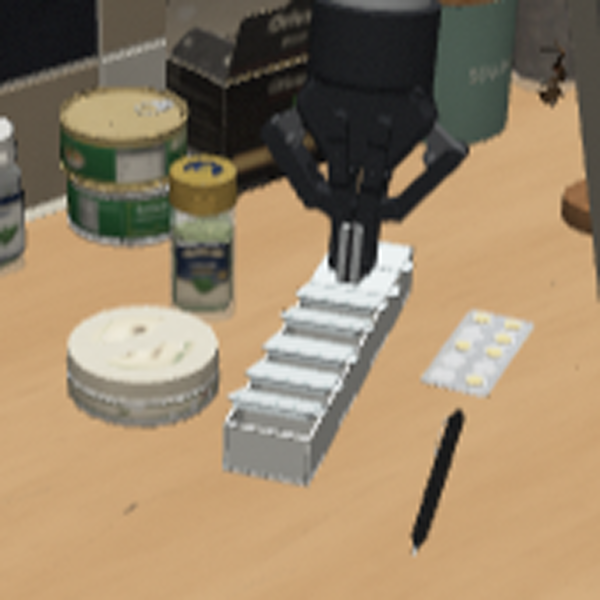

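Lids 1 and 2 lie flat behind the tips, and the organiser's near end (around (225–315, 475)) hasn't moved. Carrying on.

```bash
python3 -m handwheel '[0.002,0,0.0004,0,0,0, 0.005,0,0.0009,0,0,0, 0.008,0,0.0014,0,0,0, 0.011,0,0.002,0,0,0, 0.014,0,0.0025,0,0,0, 0.017,0,0.003,0,0,0, 0.02,0,0.0036,0,0,0, 0.023,0.0001,0.0041,0,0,0, 0.026,0.0001,0.0046,0,0,0, 0.029,0.0001,0.0052,0,0,0, 0.032,0.0001,0.0057,0,0,0, 0.035,0.0001,0.0062,0,0,0, 0.038,0.0002,0.0068,0,0,0, 0.0392,0.0002,0.007,0,0,0]'|grep force; python3 chk.py .14
```

```text
wrist_force: [1.9, -2.7, 2.8]
s,x,z 0.10053965681029663 -2.7826769016942032e-06 0.03528236945968838 F along,across,z -3.2435466822562278 0.16797922137717847 2.8019775018080786 10.35
(array([0.0389, 0.0001, 0.0069]), array([ 0.  , -0.07,  0.09]))
```

```bash
python3 -m handwheel '[0.002,0,0.0004,0,0,0, 0.005,0,0.0009,0,0,0, 0.008,0,0.0014,0,0,0, 0.011,0,0.002,0,0,0, 0.014,0,0.0025,0,0,0, 0.017,0,0.003,0,0,0, 0.02,0,0.0036,0,0,0, 0.023,0.0001,0.0041,0,0,0, 0.026,0.0001,0.0046,0,0,0, 0.029,0.0001,0.0052,0,0,0, 0.032,0.0001,0.0057,0,0,0, 0.035,0.0001,0.0062,0,0,0, 0.038,0.0002,0.0068,0,0,0, 0.0392,0.0002,0.007,0,0,0]'|grep force; python3 chk.py .18;python3 - <<'E'
from workcell import ctrl
import cv2
f=ctrl.grab_frame("scene")
cv2.imwrite("pics/s6.png",cv2.resize(f["image"][140:310,280:450,::-1],(600,600),interpolation=cv2.INTER_CUBIC))
E
```

```text
wrist_force: [0.4, -0.4, 1.9]
s,x,z 0.14069515076691225 0.00012551340361664776 0.035213721308437765 F along,across,z -0.5879048152929535 0.10098513450853044 1.9277387587737485 12.1
(array([ 0.0387, -0.0001,  0.0069]), array([-0.  , -0.09,  0.1 ]))
```

View pics/s6.png

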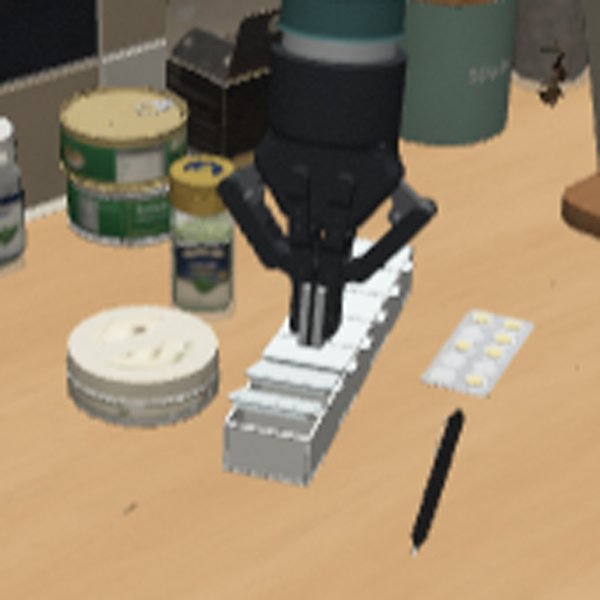

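Two lids are left and the organiser's near end is still in place. Continuing.

```bash
python3 -m handwheel '[0.002,0,0.0004,0,0,0, 0.005,0,0.0009,0,0,0, 0.008,0,0.0014,0,0,0, 0.011,0,0.0019,0,0,0, 0.014,0,0.0025,0,0,0, 0.017,0,0.003,0,0,0, 0.02,0,0.0035,0,0,0, 0.023,0,0.0041,0,0,0, 0.026,-0.0001,0.0046,0,0,0, 0.029,-0.0001,0.0051,0,0,0, 0.032,-0.0001,0.0057,0,0,0, 0.035,-0.0001,0.0062,0,0,0, 0.0387,-0.0001,0.0069,0,0,0]'|grep force; python3 chk.py .214
```

```text
wrist_force: [2.7, -4.6, 6.5]
s,x,z 0.17950546865673436 0.00021882284768193205 0.035465279714146154 F along,across,z -5.3841006590900164 -0.15832303785440116 6.464868397865315 13.775
(array([ 0.034 , -0.0002,  0.006 ]), array([ 0.03, -0.02,  0.09]))
```

```bash
python3 - <<'E'
from workcell import ctrl
import cv2
s=ctrl.observe();print(s["wrist_force"],s["time"])
f=ctrl.grab_frame("scene")
cv2.imwrite("pics/s7.png",cv2.resize(f["image"][190:290,320:420,::-1],(600,600),interpolation=cv2.INTER_CUBIC))
s=ctrl.observe();print(s["wrist_force"],s["position"])
f=ctrl.grab_frame("wrist")
cv2.imwrite("pics/w7.png",f["image"][:,:,::-1])
E
python3 chk.py .214
```

```text
[ 2.74318242 -4.63557508  6.4648684 ] 13.775
[ 2.465263   -3.15349454  6.38779217] [ 0.5253164  -0.03272105  0.03553309]
s,x,z 0.18003374300584424 0.00022306778701766672 0.0355358935454398 F along,across,z -5.236146477154242 0.3168233202807351 5.739994413257237 13.875
(array([ 0.0334, -0.0002,  0.0059]), array([ 0.03, -0.06,  0.11]))
```

View pics/s7.png

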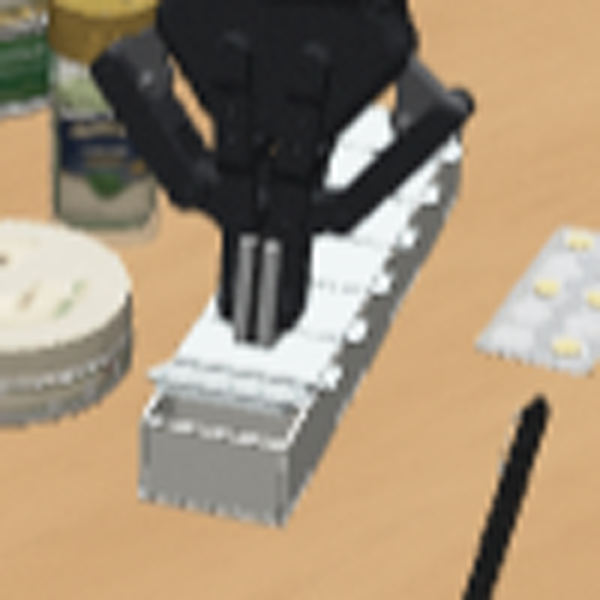

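View pics/w7.png

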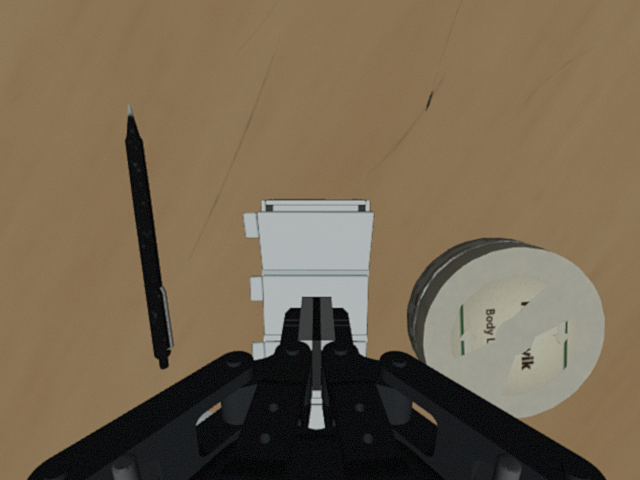

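```bash
python3 -m handwheel '[0.001,0,0.0001,0,0,0, 0.003,0,0.0004,0,0,0, 0.005,0,0.0008,0,0,0, 0.007,0,0.0011,0,0,0]'|grep force; python3 chk.py .214
```

```text
wrist_force: [1.8, -3.3, 5.4]
s,x,z 0.18676792365531836 0.00038396305700215405 0.03584227686530577 F along,across,z -3.7461039141834647 -0.20352947975967361 5.37943749452898 14.375
(array([ 0.0268, -0.0003,  0.0047]), array([ 0.04, -0.01,  0.11]))
```

```bash
python3 -m handwheel '[0.001,0,0.0002,0,0,0, 0.002,0,0.0004,0,0,0, 0.003,0,0.0006,0,0,0, 0.004,0,0.0008,0,0,0, 0.004,0,0.0008,0,0,0]'|grep force; python3 chk.py .214
python3 - <<'E'
from workcell import ctrl
import cv2
f=ctrl.grab_frame("scene")
cv2.imwrite("pics/s8.png",cv2.resize(f["image"][190:290,320:420,::-1],(600,600),interpolation=cv2.INTER_CUBIC))
E
```

```text
wrist_force: [0.6, -0.6, 1.6]
s,x,z 0.19157375444502722 3.327174312350856e-05 0.03545937339132574 F along,across,z -0.8230168741564654 0.21692807154570737 1.5663001567998875 15.0
(array([0.0221, 0.    , 0.0039]), array([ 0.01, -0.08,  0.11]))
```

View pics/s8.png

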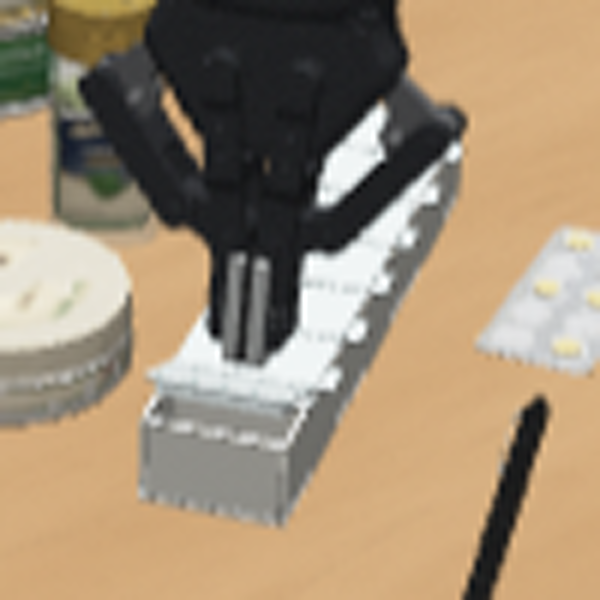

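The resistance has gone and the tips are back at the shut-lid height with 1.6 N. On to lid 7.

```bash
python3 -m handwheel '[0.002,0,0.0005,0,0,0, 0.0045,0,0.0009,0,0,0, 0.007,0,0.0014,0,0,0, 0.0095,0,0.0018,0,0,0, 0.012,0,0.0022,0,0,0, 0.0145,0,0.0027,0,0,0, 0.017,0,0.0031,0,0,0, 0.0195,0,0.0036,0,0,0, 0.0221,0,0.004,0,0,0]'|grep force; python3 chk.py .236
```

```text
wrist_force: [1.0, -0.6, 0.7]
s,x,z 0.21437186766282534 -3.0634174086552335e-05 0.035379500646689606 F along,across,z -0.9849702173859669 0.5169693714133581 0.6559374493807657 16.175
(array([0.0213, 0.0001, 0.0038]), array([ 0.01, -0.1 ,  0.11]))
```

```bash
python3 -m handwheel '[0.002,0,0.0006,0,0,0, 0.0045,0,0.001,0,0,0, 0.007,0,0.0015,0,0,0, 0.0095,0,0.0019,0,0,0, 0.012,0,0.0023,0,0,0, 0.0145,0,0.0028,0,0,0, 0.017,0,0.0032,0,0,0, 0.0195,0,0.0037,0,0,0, 0.0213,0,0.004,0,0,0, 0.0213,0,0.004,0,0,0]'|grep force; python3 chk.py .236
python3 - <<'E'
from workcell import ctrl
import cv2
f=ctrl.grab_frame("scene")
cv2.imwrite("pics/s9.png",cv2.resize(f["image"][190:290,320:420,::-1],(600,600),interpolation=cv2.INTER_CUBIC))
E
```

```text
wrist_force: [0.2, -0.8, 4.1]
s,x,z 0.2363540106578688 -6.327819754346764e-05 0.035197269344618955 F along,across,z -0.7843712063283599 -0.2402079002664749 4.094259922725767 17.425
(array([-0.0003,  0.0001, -0.0001]), array([ 0.01, -0.13,  0.12]))
```

View pics/s9.png

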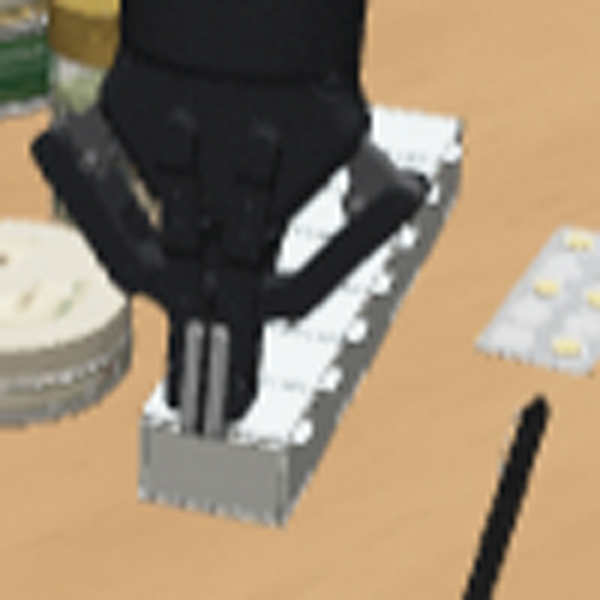

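Lid 7 is flat under the tips. Now I'll lift straight up and look.

```bash
python3 -m handwheel '[0.002,0,0.0003,0,0,0, 0.003,0,0.0005,0,0,0, 0.0035,0,-0.002,0,0,0, 0.005,0,-0.01,0,0,0, 0.008,0,-0.03,0,0,0, 0.013,0,-0.06,0,0,0, 0.018,0,-0.09,0,0,0, 0.024,0,-0.12,0,-3,0, 0.028,0,-0.145,0,-7,0, 0.028,0,-0.15,0,-10,0, 0.028,0,-0.15,0,-10,0]'; python3 - <<'E'
from workcell import ctrl
import cv2,pickle
s=ctrl.observe();f=ctrl.grab_frame("wrist");cv2.imwrite("pics/w10.png",f["image"][:,:,::-1]);pickle.dump((s,f),open("w10.pkl","wb"))
f=ctrl.grab_frame("scene")
cv2.imwrite("pics/s10.png",cv2.resize(f["image"][190:290,320:420,::-1],(600,600),interpolation=cv2.INTER_CUBIC))
f=ctrl.grab_frame("top");cv2.imwrite("pics/t10.png",f["image"][:,:,::-1])
E
```

```text
time: 18.85
position: [0.4938, 0.0164, 0.1887]
eef_rot: [179.9, -0.1, 122.5]
wrist_force: [0.6, -0.2, 0.2]
gripper_width: 0.003
```

View pics/s10.png

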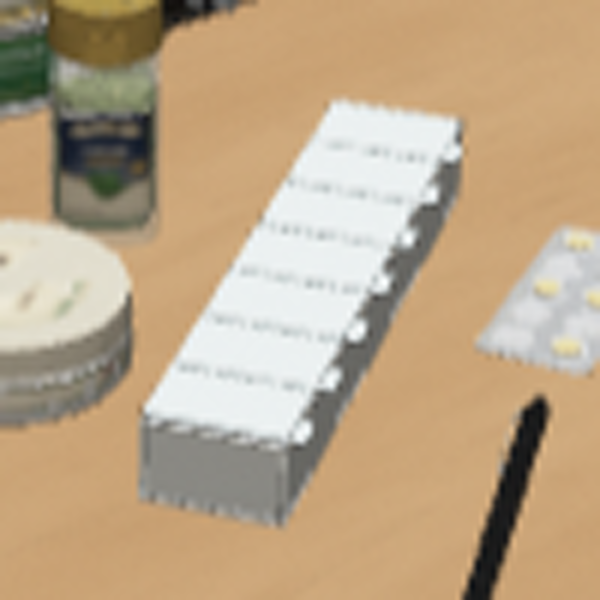

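View pics/w10.png

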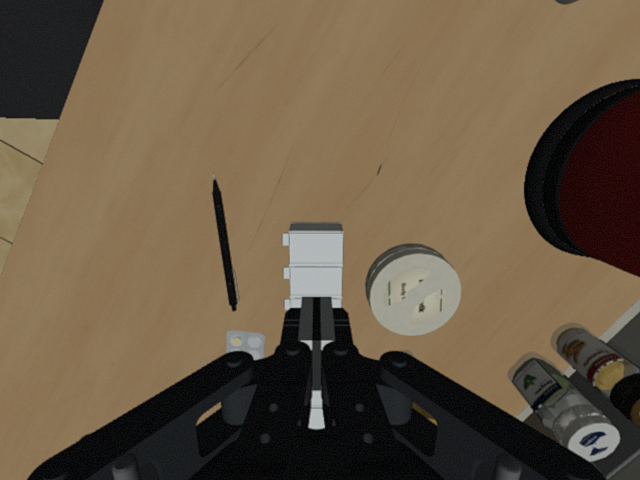

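View pics/t10.png

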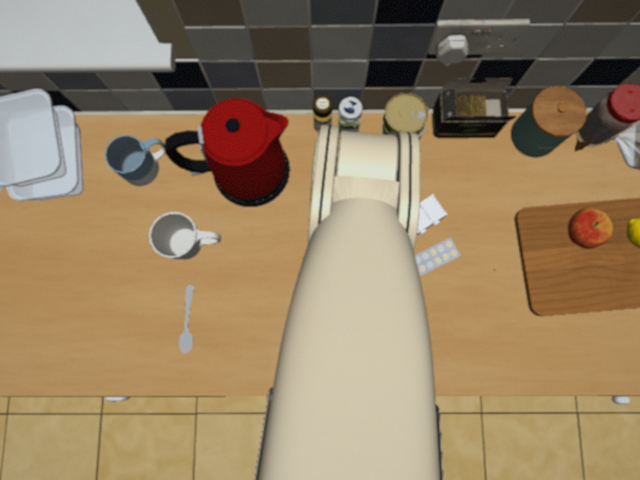

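The scene view shows all seven lids flat and the organiser unmoved. I'll go back overhead for one clear wrist view of the whole row, because there was more resistance at lid 6.

```bash
python3 -m handwheel '[-0.02,0,-0.01,0,0,0, -0.05,0,-0.01,0,0,0, -0.08,0,-0.01,0,0,0, -0.11,0,-0.01,0,0,0, -0.14,0,-0.01,0,0,0, -0.17,0,-0.01,0,0,0, -0.2,0,-0.005,0,0,0, -0.22,0,0,0,0,0, -0.23,0,0,0,0,0, -0.23,0,0,0,0,0]'; python3 - <<'E'
from workcell import ctrl
import cv2,pickle
s=ctrl.observe();f=ctrl.grab_frame("wrist");pickle.dump((s,f),open("w11.pkl","wb"))
cv2.imwrite("pics/w11.png",cv2.resize(f["image"][0:300,200:440,::-1],(480,600),interpolation=cv2.INTER_CUBIC))
g=ctrl.grab_frame("scene");pickle.dump(g,open("g11.pkl","wb"))
cv2.imwrite("pics/s11.png",cv2.resize(g["image"][200:280,340:420,::-1],(600,600),interpolation=cv2.INTER_CUBIC))
E
```

```text
time: 20.25
position: [0.6171, -0.179, 0.1861]
eef_rot: [-180.0, -0.3, 122.4]
wrist_force: [0.2, 0.5, -0.1]
gripper_width: 0.002
```

View pics/w11.png

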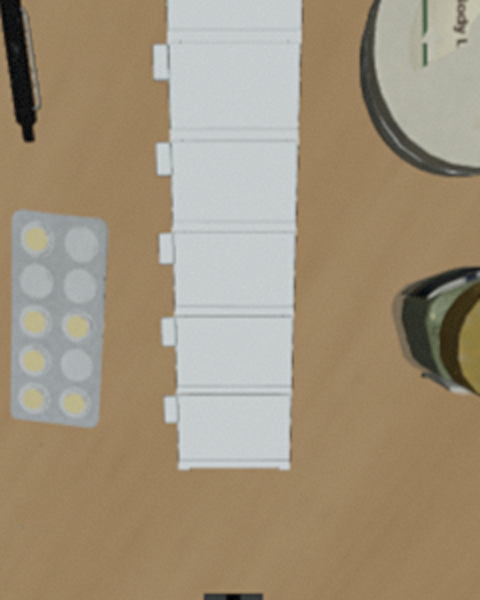

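View pics/s11.png

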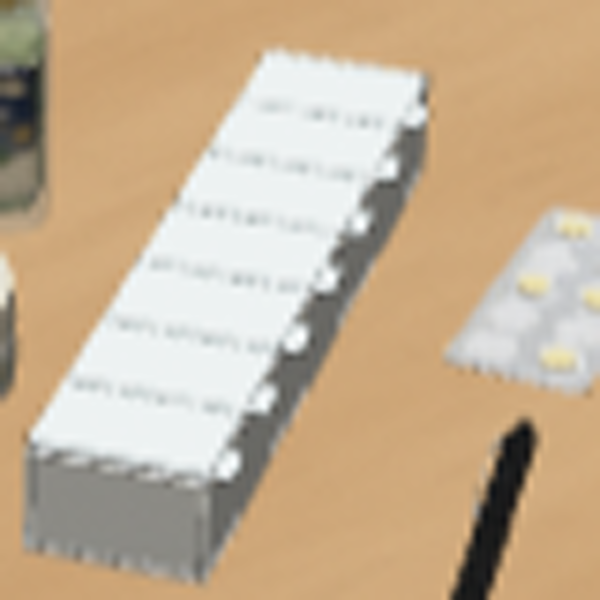

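```bash
python3 - <<'E'
import pickle,cv2
from h import *
g=pickle.load(open("g11.pkl","rb"));s,f=pickle.load(open("w11.pkl","rb"))
R0=Ro.from_euler('xyz',s["eef_rot"],degrees=True).as_matrix();H=f["hand_eye"]
Rc=(R0@H[:3,:3]).T;tc=-Rc@(R0@H[:3,3]+s["position"])
t=np.radians(TH);d=np.array([-np.sin(t),np.cos(t)]);n=np.array([np.cos(t),np.sin(t)])
S=np.arange(-.006,.24,.0002)
for nm,fr,R,T in(("scene",g,g["R"],g["t"]),("wrist",f,Rc,tc)):
    im=cv2.cvtColor(fr["image"],cv2.COLOR_RGB2GRAY).astype(np.float32);P=0
    for x in np.linspace(-.018,.018,37):
        X=np.c_[A+S[:,None]*d+x*n,np.full(len(S),.034)]@R.T+T
        u=(fr["fx"]*X[:,0]/X[:,2]+fr["cx"]).astype(np.float32);v=(fr["fy"]*X[:,1]/X[:,2]+fr["cy"]).astype(np.float32)
        P=P+cv2.remap(im,u[:,None],v[:,None],cv2.INTER_CUBIC)[:,0]/37
    out=[]
    for k in range(1,7):
        m=(S>.033*k-.009)&(S<.033*k+.009);w=np.clip(np.median(P[m])-P[m]-2,0,None)
        out.append((round(1000*(S[m]@w/w.sum())-33*k,2),round(float(w.max()),1)))
    print(nm,out, [round(1000*S[i],1) for i in (np.argmax(np.diff(P[:60])),len(S)-150+np.argmin(np.diff(P[-150:])))])
E
```

```text
scene [(np.float64(5.05), 11.5), (np.float64(4.84), 12.6), (np.float64(4.78), 13.8), (np.float64(4.68), 14.4), (np.float64(4.83), 15.5), (np.float64(4.62), 17.1)] [np.float64(3.8), np.float64(234.8)]
wrist [(np.float64(2.39), 37.3), (np.float64(2.49), 29.0), (np.float64(2.59), 13.8), (np.float64(2.74), 14.4), (np.float64(3.7), 7.4), (np.float64(nan), 0.0)] [np.float64(1.6), np.float64(210.0)]<stdin>:17: RuntimeWarning: invalid value encountered in scalar divide
```

```bash
python3 - <<'E'
import pickle,cv2
from h import *
g=pickle.load(open("g11.pkl","rb"));a=cv2.imread("pics/scene0.png",0);b=cv2.cvtColor(g["image"],cv2.COLOR_RGB2GRAY)
for nm,(x,y,w,h) in dict(front=(341,262,28,17),side=(368,232,24,45),pot=(297,224,48,38),jar=(326,182,22,46),pen=(394,252,20,45),strip=(398,226,36,28)).items():
    r=cv2.matchTemplate(cv2.resize(b[y-6:y+h+6,x-6:x+w+6],None,fx=8,fy=8,interpolation=2),cv2.resize(a[y:y+h,x:x+w],None,fx=8,fy=8,interpolation=2),cv2.TM_CCOEFF_NORMED)
    _,m,_,l=cv2.minMaxLoc(r);print(nm,round(m,3),np.array(l)/8-6)
E
```

```text
front 0.89 [0.    0.125]
side 0.654 [-1.     3.375]
pot 0.999 [0. 0.]
jar 0.999 [0. 0.]
pen 1.0 [0. 0.]
strip 0.998 [0. 0.]
```

Between the first and last scene views, the pot, jar, pen and strip moved 0 px and the organiser's end face about 0.1 px. The lid gaps are evenly spaced to within about 0.4 mm. Withdrawing the hand and handing in.

```bash
python3 -m handwheel '[0.005,-0.008,-0.02,0,0,0, 0.015,-0.025,-0.05,0,0,0, 0.03,-0.05,-0.08,0,0,0, 0.05,-0.08,-0.1,0,0,0, 0.07,-0.11,-0.1,0,0,0, 0.08,-0.125,-0.1,0,0,0, 0.08,-0.125,-0.1,0,0,0, 0.08,-0.125,-0.1,0,0,0]'; python3 - <<'E'
from workcell import ctrl
print(ctrl.observe()["wrist_force"]);print(ctrl.finish_job())
E
```

```text
time: 21.35
position: [0.4693, -0.1779, 0.287]
eef_rot: [180.0, -0.2, 122.5]
wrist_force: [-0.2, -0.2, 0.6]
gripper_width: 0.001
[-0.22869055 -0.20745287  0.5572019 ]
the job is handed in; nothing more can be done
None
```

I shut all seven lids in one light sweep with closed fingertips, from the hinge of lid 1 to the free edge of lid 7. I then lifted clear, took the hand away and handed the job in at about 21 s; no verdict was given.

- **Touch:** the force readings were mostly 1–4 N. On lid 6 they rose to about 6.5 N down and 5.4 N along the row. I eased off there, and the tips dropped back to the shut-lid height before I went on.
- **Lids:** after the sweep, the scene view shows seven flat lids, with the gaps between them evenly spaced to within about 0.4 mm. The same gap check in the wrist view was less even from lid 5 on and gave no reading for the gap between lids 6 and 7. That part of the row is near or beyond the edge of that picture. Lid 6 being shut therefore rests on the scene view and the fingertip height.
- **Surroundings:** comparing the first and last scene views, the organiser's end face moved about 0.1 px, and the pot, jar, pen and tablet strip 0 px. The same comparison on the organiser's long side matched poorly (0.65), probably because the lids above it changed, so I did not use it. I did not measure the mug and spoon, but they look the same in the top view.

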